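# Set the filter changer to its third click, then switch on the microscope lamp

## Robot

A 7-joint arm with a two-finger parallel gripper is mounted at the origin on the work surface. World frame = base frame: x ahead of the robot, y to its left, z up, the work surface at z = 0. Lengths are in mm, angles in rad, forces in N, time in s.
With the tool pointing down it reaches from about 400 to 875 mm from the base axis. Payload 6.5 kg.
Tool frame: the origin (TCP) lies on the mounting face of the last link; the fingertips stand 173 mm ahead of it and the grasp point (between the pads) lies 155 mm ahead of it; z points along the fingers, y is the line along which they close (so a half turn about z gives the same grasp; the last joint's range is limited). The gripper opens to 85 mm and grips with 20 to 120 N. Pads are 22 mm wide; open, the fingers measure 114 mm over their backs; the gripper's body (76 mm by 85 mm) begins 54 mm behind the grasp point. The pads swing forward as they close: fully open they stand 13 mm farther back than shut.
Start: joints at [-1.413, 0.536, -0.004, 1.538, 0.003, 1.067, -0.071], TCP at [144.25, 633.784, 404.69] pointing down, gripper open.
Joint ranges: [-2.7, 2.7], [-0.37, 2.16], [-1.27, 1.26], [0.24, 2.4], [-1.31, 4.45], [0.19, 1.91], [-2.76, 2.76]. Speed limits (rad/s): [2.39, 2.39, 3.14, 3.14, 3.14, 3.14, 3.14].

## Interface

Orientations are given as a 3x3 rotation matrix whose columns are the frame's x, y, z axes.
In Python, from cell import telemetry, capture, calibration, finish_job gives the robot as it stands.
- The arm moves only by the tool apply_moves, never from a script. Its argument "steps" is one flat list of numbers, 6 for each row, row after row: the shift along the tool's x, y, z in cm, then the turn, a rotation vector about the tool's x, y, z in degrees. A call has 1 to 12 rows; each row is the pose to reach, as a shift and turn from the pose commanded when the call began, along the tool's axes at that moment; what a row does not reach only later rows make up. A row lasts 1/10 s, in which the tool goes at most 50 mm and 8.59 degrees, less where a joint would pass 70% of its speed; a pose out of reach is approached as far as the arm can. A call with a gripper value outside its range is refused whole. "fingers" is the opening, from 0 (shut) to 1 (fully open), set as the call begins (left out, the last holds). The fingers move at their own pace and stop on an object; "force" is the grip in N (left out, the last holds). Time passes only in rows, so rows that repeat a pose let the fingers close. It gives the time, the measured TCP pose, the force, the opening and the grip force at its end, in the units of the state.
- telemetry.sense(): the state, without advancing time (a new reading comes with each control period).
- capture(name): name is "scene" or "side" or "wrist"; returns (picture, depth): 420x560x3 uint8, red, green, blue; 420x560 float32, mm along the optical axis (not along the pixel's ray), 0 where there is no reading.
- calibration(name): a dict with "fx", "fy", "cx", "cy" (pixels), "xyz" and "attitude" of the camera in the world. Camera axes: x right, y up, looking along -z (the intrinsics and any distortion apply to the point x, -y, -z); pixel columns grow to the right and rows downward; lengths in mm; the calibration is good to about 2 mm. A picture is of the moment at which its call begins: read the wrist's pose just before it. calibration takes no time and is no camera call; for the wrist camera it gives the pose at the moment of the call.
- finish_job(): hands the job in; it is judged then, once.
The state is a dict: "t": time; "joint_pos": joint angles; "joint_vel": joint speeds; "effort": joint torques, N m; "ee_pos": TCP position; "tool_rot": TCP orientation; "ft_force": force on the tool from outside, world axes, zero at the start; "ft_torque": the same for the moment, N m; "grip_width": opening from 0.0 (shut) to 1.0 (fully open); "gripper_force": force on a finger pad.
Only numpy, scipy, OpenCV 4.12 (cv2) and the standard library are available. Lean on these libraries where they do the work, as an engineer would, in place of code of your own. Each camera call takes 0.05 s, during which the arm holds its last target. There are 200 camera calls.

## Task

Before the microscope lamp goes on, push the flat upright lever of the filter changer with a fingertip along its slot, away from its home end, counting the clicks, and leave it in the third click after home without ever going past into the fourth. Then press the lamp supply's push button all the way down and let it come back up. Only push the lever, never pinch it, and leave the other slide with the round knob and everything else on the bench where they are.

Things in the scene. Friction and masses are not known exactly. Their poses are not given: they have to be found in the camera images.
- filter_unit: Fixed white housing, 100 (x) x 190 (y) x 50 mm high, origin at the centre of its underside, z up, with a slot along its own y axis down the middle of its flat top. It carries the flat lever and beside the slot, on its -x side, six short dark tick lines 18 mm apart: home and the five clicks. Its slide direction is its own +y axis (leftwards as seen from the robot, turned up to 0.4 rad).
- filter_lever (a joint): Travel of the flat black lever in m: 0 at the home end stop (where it starts, the lever at y = -0.045 of filter_unit), growing along filter_unit's +y; hard stop at 0.090. It rests in detents every 0.018 (clicks at 0.018, 0.036, 0.054, 0.072, 0.090). Leaving a detent takes a push that rises to about 4 to 7 N midway up the crest; at the crest, halfway between detents, it lets go and the lever jumps ahead by itself into the next one, where it stays.
- lever_top (a point): Centre of the top edge of the flat lever, 96 mm above the table. The lever is an upright black blade 30 mm wide (across the slot, unit x), 10 mm thick (along the slot, unit y), standing from 2 to 46 mm above the housing's top; it moves with the joint. The point's axes are those of filter_unit.
- aperture_unit: Fixed white housing, 100 (x) x 190 (y) x 50 mm high, origin at the centre of its underside, z up, with a slot along its own y axis down the middle of its flat top. Same housing without tick lines; it carries the slide with the round knob, which is to be left alone. It may stand on either side of the bench.
- aperture_slide (a joint): Travel of the other slide in m, 0 at the start; leave it.
- round_knob_top (a point): Top centre of the round knob of the other slide, 26 mm across, 88 mm above the table.
- lamp_supply: Fixed grey box 120 (x) x 80 (y) x 40 mm high between the two housings, origin at the centre of its underside. On its top, 30 mm from the centre towards -x, is the push button; 30 mm towards +x a fixed dimmer knob, 30 mm across, with a raised grip bar along x, 22 mm high in all.
- lamp_button (a joint): Downward travel of the button in m: 0 when up, 0.006 fully down; a spring returns it, fully down takes 5 N. It counts as pressed beyond 0.004.
- lamp_button_top (a point): Centre of the top face of the grey button (24 mm across, in a round black collar); it moves with the button; pressed straight down.
- oil_bottle: Loose bystander: small amber dropper bottle, 28 mm across, 60 mm tall; origin at the centre of its underside. Leave it standing.
- objective: Loose bystander: loose brass microscope objective standing on end, 30 mm across, 46 mm tall; origin at the centre of its underside. Leave it standing.
- slide_box: Loose bystander: closed plastic slide box, 35 (x) x 85 (y) x 32 mm; origin at the centre of its underside. Leave it standing.
- dish: Loose bystander: shallow clear dish, 84 mm across, 14 mm tall; origin at the centre of its underside. Leave it standing.
- mouse: Loose bystander: black computer mouse, 105 x 60 x 31 mm; origin at the centre of its underside. Leave it standing.
- lens_tissue: Loose bystander: flat cardboard packet of lens tissue, 100 x 75 x 15 mm; origin at the centre of its underside. Leave it standing.
- jar: Loose bystander: open glass jar, 60 mm across, 60 mm tall; origin at the centre of its underside. Leave it standing.
There are look-alikes about, which are no part of the job. Of the things shaped like the lamp_supply, the grey one is meant. What is shaped like the filter_unit but green is not meant.

How it is judged:
By the outcome, as a careful person would: the job done as asked, in the order asked, and still so for the second after the job is handed in, with the robot touching nothing.
It also fails if it takes over 61 s, if anything falls off the work surface, if the arm or the gripper's body presses on something with over 40 N, if the wrist force passes 120 N, or if a joint passes its speed limit or range.

## Working session

There is one attempt and no reset: what is moved stays moved. The work goes in short steps, Python scripts to look and compute and a tool call to move; the robot and the scene stay as the last step left them, time stands still between calls to the robot, and variables do not carry over. Pictures are saved under pics/ and viewed, at most 10 in all, crops included, and the job is handed in when it is done.

Besides the shell and the picture viewer there is one more tool, called after ">>>" in YAML: its name, and indented under it one key for each argument. apply_moves: Moves the arm, as the interface text tells. Its arguments: {"type":"object","properties":{"steps":{"type":"array","items":{"type":"number"}},"fingers":{"type":"number"},"force":{"type":"number"}},"required":["steps"]}

```bash
mkdir -p pics; cat > h.py <<'E'
import numpy as np,cv2
from cell import telemetry,capture,calibration
def cloud(n):
    c=calibration(n); im,d=capture(n)
    v,u=np.mgrid[0:420,0:560]
    p=np.stack([(u-c['cx'])/c['fx']*d,-(v-c['cy'])/c['fy']*d,-d],-1)
    return im,d,p@np.array(c['attitude']).T+np.array(c['xyz'])
E
python3 - <<'E'
from h import *
for n in('scene','side'):
    im,d,P=cloud(n); c=calibration(n); print(n,c)
    cv2.imwrite(f'pics/{n}.png',im[:,:,::-1]); np.savez(f'{n}.npz',im=im,d=d,P=P)
s=telemetry.sense();print(s['t'],s['ee_pos'],s['tool_rot'],s['ft_force'],s['grip_width'])
E
```

```text
scene {'fx': 523.308231801632, 'fy': 523.308231801632, 'cx': 277.7948289942729, 'cy': 200.3347801367546, 'xyz': array([1193.22147185, 1034.30367141, 1259.62742783]), 'attitude': array([[-0.85962552, -0.34718832,  0.37483894],
       [ 0.5108615 , -0.59559924,  0.61990489],
       [ 0.00803005,  0.72437685,  0.68935745]])}
side {'fx': 442.91824367353234, 'fy': 442.91824367353234, 'cx': 279.2153236066418, 'cy': 200.6635119692575, 'xyz': array([435.57752414, 819.15110332, 913.83476741]), 'attitude': array([[-0.98856318,  0.11102699, -0.10205802],
       [-0.15067256, -0.69855055,  0.69951762],
       [ 0.00637265,  0.70689471,  0.70729008]])}
0.1 [144.20105958 633.47668836 403.86494692] [[-9.75059696e-01  2.21942622e-01 -2.49935204e-04]
 [ 2.21942729e-01  9.75058314e-01 -1.64624689e-03]
 [-1.21670952e-04 -1.66066029e-03 -9.99998614e-01]] [-0.05146086 -0.26462702  0.00979611] 1.000784257955817
```

View pics/scene.png

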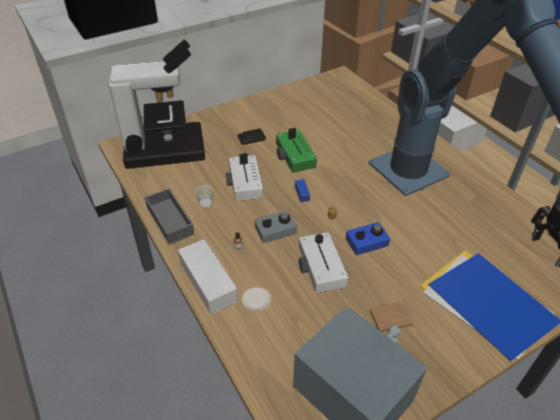

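View pics/side.png

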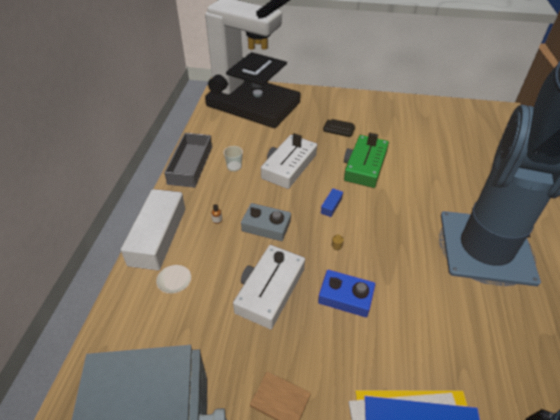

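The pictures show:
- **Filter changer candidates:** the white unit with ticks and a flat lever (scene 246,176; side 290,160), the green look-alike (scene 296,150), and the white unit with the round knob and no ticks (scene 323,262). The first one fits.
- **Lamp supply candidates:** grey (scene 276,225; side 267,221) and blue (scene 368,238). Grey is the one meant.

Next I'll measure these and enlarge a crop to confirm.

```bash
python3 - <<'E'
from h import *
def rect(X):
    r=cv2.minAreaRect(X[:,:2].astype(np.float32)); return np.round(r[0],1),np.round(r[1],1),round(r[2],1)
for n,(u,v),(gu,gv) in(('scene',(246,176),(276,225)),('side',(290,160),(267,221))):
    z=np.load(n+'.npz'); im,P=z['im'].astype(int),z['P']; V,U=np.mgrid[0:420,0:560]
    near=(abs(U-u)<35)&(abs(V-v)<35); Z=P[...,2]
    top=near&(abs(Z-50)<6); print(n,'housing top',top.sum(),rect(P[top]),np.median(Z[top]))
    lev=near&(Z>64)&(Z<110)&(im.max(-1)<90); print(' lever',lev.sum(),np.round(P[lev].mean(0),1),'z',Z[lev].min(),Z[lev].max(),rect(P[lev]))
    lt=near&(Z>91)&(Z<102)&(im.max(-1)<90); print('  top',lt.sum(),np.round(np.median(P[lt],0),1),rect(P[lt]))
    g=(abs(U-gu)<35)&(abs(V-gv)<28)
    t=g&(abs(Z-40)<5); print(' supply top',t.sum(),rect(P[t]),np.median(Z[t]))
    b=g&(Z>45)&(Z<75); k,l=cv2.connectedComponents(b.astype(np.uint8))
    for i in range(1,k):
        m=l==i
        if m.sum()>8: print('  bump',m.sum(),np.round(np.median(P[m],0),1),'zmax',Z[m].max(),'px',U[m].mean(),V[m].mean(),rect(P[m]))
a=cv2.resize(np.load('side.npz')['im'][110:270,200:400,::-1],(750,600),interpolation=cv2.INTER_CUBIC);cv2.imwrite('pics/c1.png',a)
E
```

```text
scene housing top 862 (array([ 536.4, -259.7]), array([345.2, 162.6]), 41.5) 48.364426903815115
 lever 61 [ 546.3 -278.4   81.5] z 65.13434303372469 99.78975399486944 (array([ 545.7, -277.5]), array([21.1, 26.3]), 73.0)
  top 14 [ 542.1 -278.9   94.8] (array([ 543.8, -280.5]), array([15.5, 20.5]), 75.9)
 supply top 467 (array([589.8,  77.7]), array([126. , 207.7]), 0.3) 39.04934055395802
  bump 97 [563.9  30.7  52. ] zmax 67.9310227236358 px 283.44329896907215 217.7319587628866 (array([561.1,  25.8]), array([40.3, 37.5]), 49.4)
  bump 58 [621.4  17.9  52.9] zmax 63.62163411397205 px 266.2931034482759 222.43103448275863 (array([619.7,  21.3]), array([29.5, 20.3]), 3.2)
  bump 144 [560.2 153.3  48.6] zmax 55.267800929229224 px 305.8263888888889 243.44444444444446 (array([561.5, 152. ]), array([75.6, 34.4]), 56.7)
side housing top 1231 (array([ 567.6, -241.8]), array([196. , 120.9]), 69.6) 50.121242623011995
 lever 75 [ 543.2 -278.2   82.6] z 64.06752952244744 97.71507745813165 (array([ 542.6, -279.3]), array([11.4, 28.5]), 63.0)
  top 21 [ 542.9 -279.3   95.3] (array([ 542.1, -278.8]), array([ 9.3, 27.1]), 63.9)
 supply top 739 (array([587.2,  21.1]), array([ 84. , 120.2]), 81.5) 40.26348767115212
  bump 88 [617.4  19.1  52.7] zmax 64.52723185055402 px 255.02272727272728 211.48863636363637 (array([617.8,  21.4]), array([18.4, 28.9]), 88.7)
  bump 148 [557.5  31.8  53.3] zmax 66.13074305397663 px 276.55405405405406 216.7027027027027 (array([556.7,  27.6]), array([37.9, 33.2]), 13.0)
  bump 36 [553.1 128.1  49.4] zmax 52.14939492450344 px 272.72222222222223 246.97222222222223 (array([549.4, 126.8]), array([32. , 13.2]), 0.1)
```

View pics/c1.png

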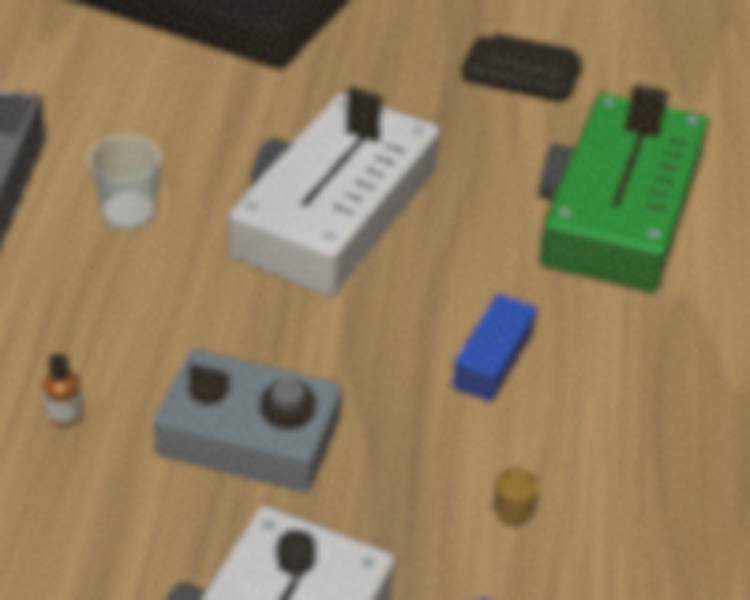

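Confirmed: the white unit with six ticks and the flat blade (crop 365,115) and the grey supply with its button (crop 288,400). Now I need the slot direction, the button height and the clearance to the microscope.

```bash
python3 - <<'E'
from h import *
def ray(n,u,v,z):
    c=calibration(n); d=np.array(c['attitude'])@np.array([(u-c['cx'])/c['fx'],-(v-c['cy'])/c['fy'],-1]); o=np.array(c['xyz']); return o+d*(z-o[2])/d[2]
z=np.load('side.npz'); im,P=z['im'],z['P']
# dark marks on the white top, side view crop (scale 3.75, offset 200,110)
g=im.max(-1).astype(int); V,U=np.mgrid[0:420,0:560]
bg=cv2.morphologyEx(g.astype(np.uint8),cv2.MORPH_CLOSE,np.ones((9,9))).astype(int)
poly=np.zeros((420,560),np.uint8)
cv2.fillPoly(poly,[(np.array([[345,135],[425,150],[330,255],[250,215]])/3.75+[200,110]).astype(int)],1)
m=((bg-g>25)&(poly>0)).astype(np.uint8); k,l,st,ce=cv2.connectedComponentsWithStats(m)
for i in range(1,k):
    if st[i,4]>3:
        v,u=np.where(l==i); X=np.array([ray('side',a,b,50) for a,b in zip(u,v)])[:,:2]
        w=(bg-g)[v,u]; c=np.average(X,axis=0,weights=w); (x,y,_,_)=cv2.fitLine(X.astype(np.float32),cv2.DIST_L2,0,.01,.01)[:2].ravel().tolist()+[0,0]
        print(st[i,4],ce[i].round(1),c.round(1),'dir deg from y',round(float(np.degrees(np.arctan2(x,y))),1))
# housing top white outline via ray to z=50 for corners
white=(im.min(-1)>150)&(abs(U-290)<40)&(abs(V-160)<35)&(abs(P[...,2]-50)<5); print('white top',cv2.minAreaRect(P[white][:,:2].astype(np.float32)))
for n,(u0,v0) in(('side',(277,217)),('scene',(284,217))):
    z=np.load(n+'.npz');im,P=z['im'].astype(int),z['P']
    w=(abs(U-u0)<10)&(abs(V-v0)<10)&(P[...,2]>50)&(im.max(-1)>75)
    print(n,'button',w.sum(),np.median(P[w],0).round(1),np.percentile(P[w][:,2],[10,50,90,98]).round(1))
mic=(P[...,2]>120)&(U<210)&(P[...,0]<1500)&(V<165)&(P[...,1]>-900); 
print('microscope',np.percentile(P[mic],[2,50,98],axis=0).round())
E
```

```text
75 [288.3 155.3] [ 562.1 -234.5] dir deg from y 22.0
8 [304.9 149.2] [ 515.1 -272.1] dir deg from y 117.0
7 [302.1 152.4] [ 521.7 -255.1] dir deg from y 106.6
5 [299.4 155.6] [ 528.7 -238.6] dir deg from y 115.8
7 [296.4 158.9] [ 535.6 -221.6] dir deg from y 119.3
5 [294.2 162.4] [ 540.2 -204. ] dir deg from y 128.0
10 [290.7 165.2] [ 548.9 -189.2] dir deg from y 121.7
white top ((559.3212280273438, -237.6551971435547), (187.9942169189453, 98.75109100341797), 68.89779663085938)
side button 68 [558.2  26.6  61.7] [52.1 61.7 63.8 65.9]
scene button 35 [561.1  25.7  59.5] [ 52.5  59.5  63.9 449.3]
microscope [[ 632. -634.  129.]
 [ 771. -549.  292.]
 [1193. 1034. 1260.]]
```

>>> apply_moves:
  steps: [-39, -20, 0, 0, 0, 0, -39, -20, 0, 0, 0, 0, -39, -20, 0, 0, 0, 0, -39, -20, 0, 0, 0, 0, -39, -20, 0, 0, 0, 0, -39, -20, 0, 0, 0, 0, -39, -20, 0, 0, 0, 0, -39, -20, 0, 0, 0, 0, -39, -20, 0, 0, 0, 0, -39, -20, 0, 0, 0, 0]
  fingers: 0

```text
t: 1.1
ee_pos: [484.9, 346.4, 404.5]
tool_rot: [[-0.973, 0.232, 0.003], [0.232, 0.973, -0.003], [-0.003, -0.003, -1.0]]
ft_force: [0.2, 0.4, 0.0]
grip_width: -0.002
gripper_force: 0.0
```

>>> apply_moves:
  steps: [-13.6, -33, 0, 0, 0, 0, -13.6, -33, 0, 0, 0, 0, -13.6, -33, 0, 0, 0, 0, -13.6, -33, 0, 0, 0, 0, -13.6, -33, 0, 0, 0, 0, -13.6, -33, 0, 0, 0, 0, -13.6, -33, 0, 0, 0, 0, -13.6, -33, 0, 0, 0, 0]

```text
t: 1.9
ee_pos: [539.5, -6.5, 404.8]
tool_rot: [[-0.973, 0.231, 0.0], [0.231, 0.973, -0.003], [-0.001, -0.003, -1.0]]
ft_force: [-0.3, -0.1, 0.2]
grip_width: -0.001
gripper_force: 0.0
```

>>> apply_moves:
  steps: [-6, -31, 0, 0, 0, 5, -6, -31, 0, 0, 0, 9, -6, -31, 0, 0, 0, 9.4, -6, -31, 0, 0, 0, 9.4, -6, -31, 0, 0, 0, 9.4, -6, -31, 0, 0, 0, 9.4, -6, -31, 0, 0, 0, 9.4, -6, -31, 0, 0, 0, 9.4]

```text
t: 2.7
ee_pos: [528.4, -317.7, 404.3]
tool_rot: [[-0.924, 0.382, -0.001], [0.382, 0.924, -0.001], [0.0, -0.001, -1.0]]
ft_force: [0.9, 0.2, -0.7]
grip_width: -0.001
gripper_force: 0.0
```

```bash
cat >> h.py <<'E'
e=np.array([np.sin(np.radians(22.2)),np.cos(np.radians(22.2)),0]); L0=np.array([542.4,-279.2,96.])
def rep():
    s=telemetry.sense(); p=np.array(s['ee_pos']); R=np.array(s['tool_rot']); d=p-L0
    print('t',round(s['t'],2),'p',p.round(1),'along',round(d@e,1),'across',round(d@np.array([e[1],-e[0],0]),1),'tip z',round(p[2]-173,1),'F',np.round(s['ft_force'],1),'grip',round(s['grip_width'],2)); return p,R
E
python3 - <<'E'
from h import *
p,R=rep(); print(R.round(3)); t=L0-42*e; t[2]=173+68; print('shift cm',(R.T@(t-p)/10).round(2))
im,d,P=cloud('side'); cv2.imwrite('pics/s2.png',im[:,:,::-1])
E
```

```text
t 2.7 p [ 528.4 -317.7  404.3] along -41.0 across 1.5 tip z 231.3 F [ 0.9  0.2 -0.7] grip -0.0
[[-0.924  0.382 -0.001]
 [ 0.382  0.924 -0.001]
 [ 0.    -0.001 -1.   ]]
shift cm [ 0.15 -0.08 16.33]
```

View pics/s2.png

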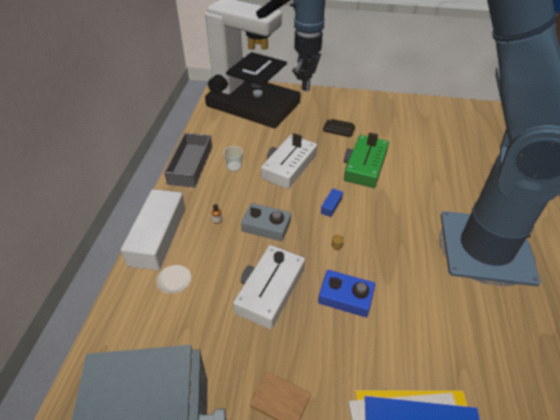

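The gripper (308,70) hangs behind the lever, clear of the microscope, so I'll descend.

>>> apply_moves:
  steps: [0.15, -0.1, 5, 0, 0, 0, 0.15, -0.1, 9, 0, 0, 0, 0.15, -0.1, 13, 0, 0, 0, 0.15, -0.1, 15.5, 0, 0, 0, 0.15, -0.1, 16.3, 0, 0, 0, 0.15, -0.1, 16.3, 0, 0, 0, 0.15, -0.1, 16.3, 0, 0, 0]

```text
t: 3.45
ee_pos: [528.5, -315.0, 243.2]
tool_rot: [[-0.926, 0.377, 0.002], [0.377, 0.926, -0.0], [-0.002, 0.0, -1.0]]
ft_force: [0.6, -0.3, 0.2]
grip_width: -0.001
gripper_force: 0.0
```

```bash
python3 - <<'E'
from h import *
p,R=rep()
im,d,P=cloud('side'); cv2.imwrite('pics/s3.png',cv2.resize(im[90:210,230:390,::-1],(800,600),interpolation=cv2.INTER_CUBIC))
E
```

```text
t 3.45 p [ 528.5 -315.   243.2] along -38.4 across 0.7 tip z 70.2 F [ 0.6 -0.3  0.2] grip -0.0
```

View pics/s3.png

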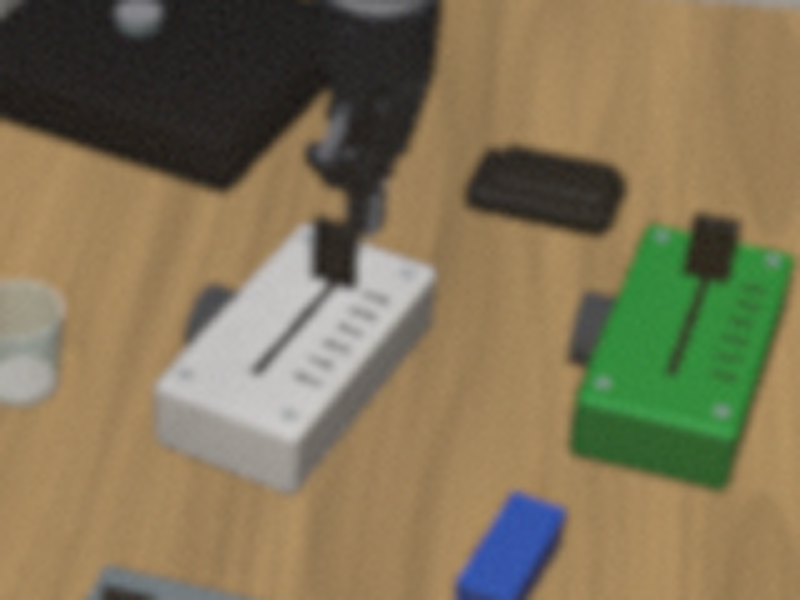

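The closed fingers (crop 365,200) stand just behind the lever (335,250). I'll push in 1 mm steps and watch the force.

>>> apply_moves:
  steps: [0, 0.3, 0, 0, 0, 0, 0, 0.6, 0, 0, 0, 0, 0, 0.9, 0, 0, 0, 0, 0, 1.1, 0, 0, 0, 0, 0, 1.2, 0, 0, 0, 0, 0, 1.3, 0, 0, 0, 0, 0, 1.4, 0, 0, 0, 0]

```text
t: 4.2
ee_pos: [532.7, -302.7, 241.6]
tool_rot: [[-0.926, 0.378, -0.0], [0.378, 0.926, -0.0], [0.0, -0.0, -1.0]]
ft_force: [0.1, -0.1, -0.7]
grip_width: 0.003
gripper_force: 0.0
```

>>> apply_moves:
  steps: [0, 0.1, 0, 0, 0, 0, 0, 0.2, 0, 0, 0, 0, 0, 0.3, 0, 0, 0, 0]

```text
t: 4.5
ee_pos: [533.9, -299.9, 241.7]
tool_rot: [[-0.926, 0.378, -0.0], [0.378, 0.926, -0.0], [0.0, -0.0, -1.0]]
ft_force: [-0.0, 0.9, 0.0]
grip_width: -0.001
gripper_force: 0.0
```

>>> apply_moves:
  steps: [0, 0.1, 0, 0, 0, 0, 0, 0.2, 0, 0, 0, 0, 0, 0.3, 0, 0, 0, 0]

```text
t: 4.8
ee_pos: [534.7, -297.7, 241.7]
tool_rot: [[-0.926, 0.379, -0.0], [0.379, 0.926, -0.001], [-0.0, -0.001, -1.0]]
ft_force: [-0.8, -2.5, -0.6]
grip_width: 0.001
gripper_force: 1.6
```

```bash
cat >> h.py <<'E'
def lever(n='side'):
    im,d,P=cloud(n); Z=P[...,2]; dd=P-L0; a=dd@e; c=dd@np.array([e[1],-e[0],0])
    # blade pixels below finger tip and above the housing: bottom front of the blade hides the slot
    m=(Z>60)&(Z<100)&(abs(c)<17)&(a>-15)&(a<110)&(im.max(-1)<90)
    print(n,'n',m.sum(),'front along 80/90/97%',np.percentile(a[m],[50,80,90,97]).round(1)); return im
E
python3 - <<'E'
from h import *
rep(); lever()
z=np.load('side.npz');P=z['P'];im=z['im'];dd=P-L0;a=dd@e;c=dd@np.array([e[1],-e[0],0]);Z=P[...,2]
m=(Z>60)&(Z<100)&(abs(c)<17)&(a>-15)&(a<110)&(im.max(-1)<90);print('ref',m.sum(),np.percentile(a[m],[50,80,90,97]).round(1))
E
```

```text
t 4.8 p [ 534.7 -297.7  241.7] along -20.1 across -0.1 tip z 68.7 F [-0.8 -2.5 -0.6] grip 0.0
side n 105 front along 80/90/97% [2.3 4.9 5.5 6.3]
ref 88 [1.1 3.2 3.9 5.6]
```

>>> apply_moves:
  steps: [0, 0.1, 0, 0, 0, 0, 0, 0.2, 0, 0, 0, 0, 0, 0.3, 0, 0, 0, 0]

```text
t: 5.15
ee_pos: [535.8, -295.1, 241.7]
tool_rot: [[-0.925, 0.379, -0.0], [0.379, 0.925, -0.001], [-0.0, -0.001, -1.0]]
ft_force: [-1.7, -4.9, -0.2]
grip_width: 0.001
gripper_force: 2.7
```

>>> apply_moves:
  steps: [0, 0.1, 0, 0, 0, 0, 0, 0.2, 0, 0, 0, 0]

```text
t: 5.35
ee_pos: [536.6, -293.0, 241.7]
tool_rot: [[-0.926, 0.379, -0.0], [0.379, 0.926, -0.001], [0.0, -0.001, -1.0]]
ft_force: [-1.8, -3.6, -0.4]
grip_width: 0.002
gripper_force: 2.0
```

>>> apply_moves:
  steps: [0, 0.1, 0, 0, 0, 0, 0, 0.2, 0, 0, 0, 0]

```text
t: 5.55
ee_pos: [538.3, -289.5, 241.7]
tool_rot: [[-0.926, 0.377, 0.001], [0.377, 0.926, 0.002], [0.0, 0.002, -1.0]]
ft_force: [0.1, 0.7, -0.1]
grip_width: -0.004
gripper_force: 0.0
```

```bash
python3 - <<'E'
from h import *
rep(); lever(); lever('scene')
E
```

```text
t 5.55 p [ 538.3 -289.5  241.7] along -11.1 across 0.1 tip z 68.7 F [ 0.1  0.7 -0.1] grip -0.0
side n 117 front along 80/90/97% [19.7 21.9 22.9 24.6]
scene n 79 front along 80/90/97% [19.1 22.6 24.4 26.3]
```

First click: the lever sits at about 18 mm. On to the second.

>>> apply_moves:
  steps: [0, 0.2, 0, 0, 0, 0, 0, 0.4, 0, 0, 0, 0, 0, 0.6, 0, 0, 0, 0, 0, 0.8, 0, 0, 0, 0, 0, 0.9, 0, 0, 0, 0, 0, 1.0, 0, 0, 0, 0]

```text
t: 6.25
ee_pos: [541.3, -281.8, 241.7]
tool_rot: [[-0.926, 0.378, -0.0], [0.378, 0.926, -0.001], [-0.0, -0.001, -1.0]]
ft_force: [-0.1, -3.1, -1.4]
grip_width: -0.0
gripper_force: 1.1
```

>>> apply_moves:
  steps: [0, 0.1, 0, 0, 0, 0, 0, 0.2, 0, 0, 0, 0, 0, 0.3, 0, 0, 0, 0]

```text
t: 6.55
ee_pos: [542.2, -279.5, 241.7]
tool_rot: [[-0.925, 0.379, -0.0], [0.379, 0.925, -0.001], [-0.0, -0.001, -1.0]]
ft_force: [-2.5, -4.7, 0.7]
grip_width: 0.001
gripper_force: 2.5
```

>>> apply_moves:
  steps: [0, 0.1, 0, 0, 0, 0, 0, 0.2, 0, 0, 0, 0]

```text
t: 6.75
ee_pos: [542.9, -277.6, 241.7]
tool_rot: [[-0.925, 0.379, -0.0], [0.379, 0.925, -0.001], [-0.0, -0.001, -1.0]]
ft_force: [-2.7, -4.7, -0.7]
grip_width: -0.004
gripper_force: 2.6
```

```bash
python3 - <<'E'
from h import *
rep(); lever()
E
```

```text
t 6.75 p [ 542.9 -277.6  241.7] along 1.7 across -0.1 tip z 68.7 F [-2.7 -4.7 -0.7] grip -0.0
side n 102 front along 80/90/97% [24.  26.3 26.9 28.5]
```

>>> apply_moves:
  steps: [0, 0.1, 0, 0, 0, 0, 0, 0.2, 0, 0, 0, 0]

```text
t: 7.0
ee_pos: [544.2, -274.6, 241.7]
tool_rot: [[-0.926, 0.378, -0.0], [0.378, 0.926, 0.001], [0.0, 0.001, -1.0]]
ft_force: [-0.9, -0.7, 0.5]
grip_width: -0.003
gripper_force: 0.3
```

>>> apply_moves:
  steps: [0, 0.1, 0, 0, 0, 0, 0, 0.2, 0, 0, 0, 0]

```text
t: 7.2
ee_pos: [545.5, -271.8, 241.7]
tool_rot: [[-0.926, 0.377, 0.001], [0.377, 0.926, 0.001], [-0.0, 0.002, -1.0]]
ft_force: [0.1, -0.0, 0.6]
grip_width: 0.002
gripper_force: 0.0
```

```bash
python3 - <<'E'
from h import *
rep(); lever()
E
```

```text
t 7.2 p [ 545.5 -271.8  241.7] along 8.0 across 0.1 tip z 68.7 F [ 0.1 -0.   0.6] grip 0.0
side n 112 front along 80/90/97% [36.6 38.5 39.3 40.3]
```

Second click, at about 36 mm. Now the third, in small steps.

>>> apply_moves:
  steps: [0, 0.2, 0, 0, 0, 0, 0, 0.4, 0, 0, 0, 0, 0, 0.6, 0, 0, 0, 0, 0, 0.8, 0, 0, 0, 0, 0, 0.9, 0, 0, 0, 0, 0, 1.0, 0, 0, 0, 0]

```text
t: 7.85
ee_pos: [548.4, -264.4, 241.7]
tool_rot: [[-0.926, 0.379, -0.0], [0.379, 0.926, -0.001], [-0.0, -0.001, -1.0]]
ft_force: [-1.4, -3.1, 0.2]
grip_width: 0.003
gripper_force: 1.6
```

>>> apply_moves:
  steps: [0, 0.1, 0, 0, 0, 0, 0, 0.2, 0, 0, 0, 0, 0, 0.3, 0, 0, 0, 0]

```text
t: 8.15
ee_pos: [549.4, -261.8, 241.7]
tool_rot: [[-0.925, 0.379, -0.0], [0.379, 0.925, -0.001], [-0.0, -0.001, -1.0]]
ft_force: [-2.3, -4.9, -0.7]
grip_width: -0.001
gripper_force: 2.7
```

>>> apply_moves:
  steps: [0, 0.1, 0, 0, 0, 0, 0, 0.2, 0, 0, 0, 0]

```text
t: 8.35
ee_pos: [550.2, -259.8, 241.7]
tool_rot: [[-0.925, 0.379, -0.0], [0.379, 0.925, -0.001], [0.0, -0.001, -1.0]]
ft_force: [-1.8, -2.9, -0.8]
grip_width: -0.002
gripper_force: 2.1
```

```bash
python3 - <<'E'
from h import *
rep(); lever()
E
```

```text
t 8.35 p [ 550.2 -259.8  241.7] along 20.9 across -0.1 tip z 68.7 F [-1.8 -2.9 -0.8] grip -0.0
side n 108 front along 80/90/97% [42.9 45.2 46.  46.5]
```

>>> apply_moves:
  steps: [0, 0.1, 0, 0, 0, 0, 0, 0.2, 0, 0, 0, 0]

```text
t: 8.6
ee_pos: [551.8, -256.2, 241.6]
tool_rot: [[-0.926, 0.378, 0.001], [0.378, 0.926, 0.001], [0.0, 0.002, -1.0]]
ft_force: [-0.3, -0.0, 0.4]
grip_width: -0.005
gripper_force: 0.0
```

```bash
python3 - <<'E'
from h import *
rep(); lever()
E
```

```text
t 8.6 p [ 551.8 -256.2  241.6] along 24.8 across 0.1 tip z 68.6 F [-0.3 -0.   0.4] grip -0.0
side n 118 front along 80/90/97% [55.5 57.6 58.4 59.9]
```

Third click, at about 54 mm, and the finger is free of the lever. I'll back off, lift, and go over to the button.

>>> apply_moves:
  steps: [0, -0.8, 0, 0, 0, 0, 0, -1.5, 0, 0, 0, 0, 0, -1.5, -4, 0, 0, 0, 0, -1.5, -8, 0, 0, 0, 0, -1.5, -10, 0, 0, 0, 0, -1.5, -10, 0, 0, 0]

```text
t: 9.25
ee_pos: [546.3, -272.8, 345.3]
tool_rot: [[-0.925, 0.379, 0.006], [0.379, 0.925, -0.003], [-0.007, -0.0, -1.0]]
ft_force: [-0.8, -0.1, -1.1]
grip_width: 0.003
gripper_force: 0.0
```

>>> apply_moves:
  steps: [9.9, 27.9, 0, 0, 0, 0, 9.9, 27.9, 0, 0, 0, 0, 9.9, 27.9, 0, 0, 0, 0, 9.9, 27.9, 0, 0, 0, 0, 9.9, 27.9, 0, 0, 0, 0, 9.9, 27.9, 0, 0, 0, 0, 9.9, 27.9, 0, 0, 0, 0, 9.9, 27.9, 0, 0, 0, 0, 9.9, 27.9, 0, 0, 0, 0]

```text
t: 10.15
ee_pos: [559.2, 22.6, 341.1]
tool_rot: [[-0.925, 0.38, -0.001], [0.38, 0.925, -0.001], [0.0, -0.001, -1.0]]
ft_force: [0.1, 0.2, -0.5]
grip_width: 0.002
gripper_force: 0.0
```

```bash
python3 - <<'E'
from h import *
p,R=rep(); im=lever(); lever('scene'); 
t=np.array([559.5,26,173+75]); print('shift',(R.T@(t-p)/10).round(2))
cv2.imwrite('pics/s4.png',cv2.resize(im[90:240,220:420,::-1],(800,600),interpolation=cv2.INTER_CUBIC))
E
```

```text
t 10.15 p [559.2  22.6 341.1] along 285.8 across -98.5 tip z 168.1 F [ 0.1  0.2 -0.5] grip 0.0
side n 8 front along 80/90/97% [53.7 56.1 56.2 56.4]
scene n 66 front along 80/90/97% [56.6 59.5 60.9 61.8]
shift [0.1  0.33 9.31]
```

View pics/s4.png

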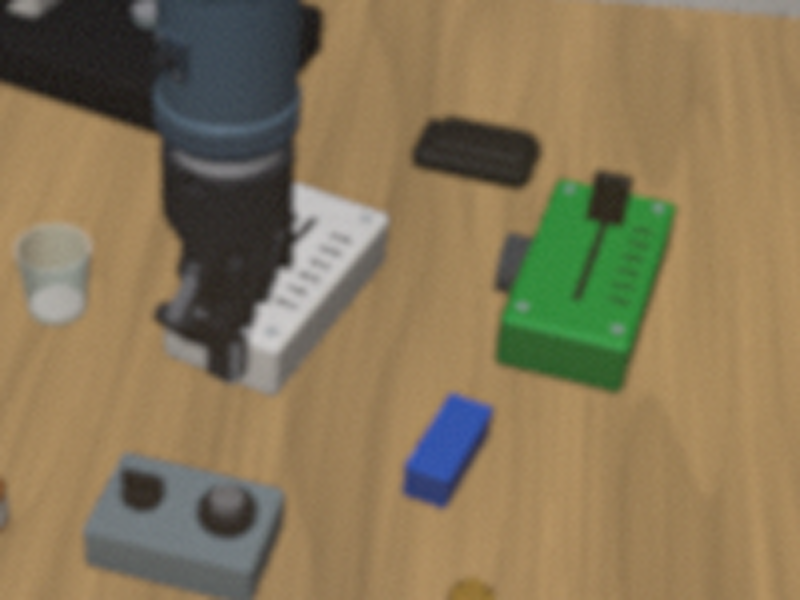

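The lever still reads 54 mm. The fingers hang above the grey supply's button (crop 228,505), so I'll descend.

>>> apply_moves:
  steps: [0.1, 0.3, 4, 0, 0, 0, 0.1, 0.3, 7, 0, 0, 0, 0.1, 0.3, 9, 0, 0, 0, 0.1, 0.3, 9.5, 0, 0, 0, 0.1, 0.3, 9.5, 0, 0, 0, 0.1, 0.3, 9.5, 0, 0, 0]

```text
t: 10.85
ee_pos: [560.3, 27.0, 247.7]
tool_rot: [[-0.925, 0.379, 0.002], [0.379, 0.925, -0.0], [-0.002, 0.001, -1.0]]
ft_force: [0.2, 0.4, 0.3]
grip_width: 0.002
gripper_force: 0.0
```

```bash
python3 - <<'E'
from h import *
rep(); im,d,P=cloud('side')
cv2.imwrite('pics/s5.png',cv2.resize(im[165:255,210:330,::-1],(800,600),interpolation=cv2.INTER_CUBIC))
E
```

```text
t 10.85 p [560.3  27.  247.7] along 290.3 across -99.1 tip z 74.7 F [0.2 0.4 0.3] grip 0.0
```

View pics/s5.png

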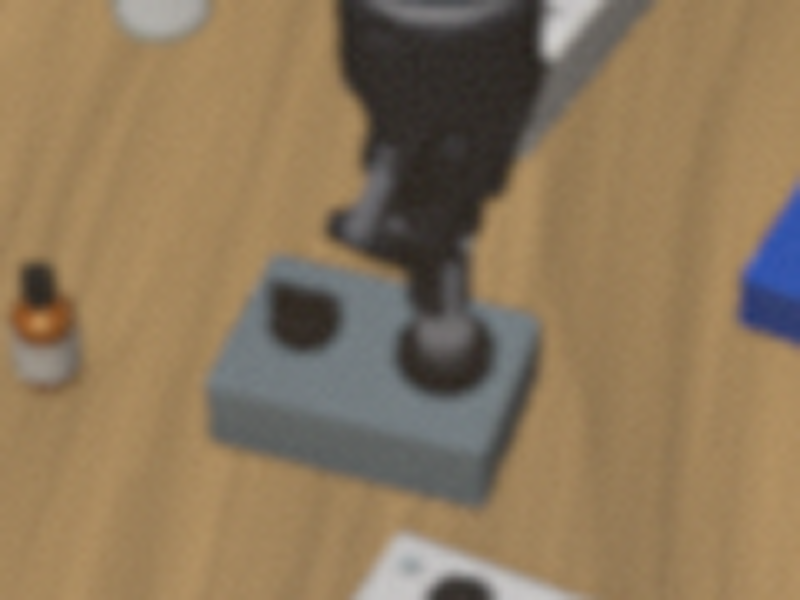

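The fingertip (440,310) is centred just above the button (443,345). Pressing gently.

>>> apply_moves:
  steps: [0, 0, 0.3, 0, 0, 0, 0, 0, 0.6, 0, 0, 0, 0, 0, 0.8, 0, 0, 0, 0, 0, 0.9, 0, 0, 0, 0, 0, 1.0, 0, 0, 0, 0, 0, 1.0, 0, 0, 0]

```text
t: 11.5
ee_pos: [559.7, 27.7, 236.6]
tool_rot: [[-0.926, 0.378, -0.0], [0.378, 0.926, -0.0], [0.0, -0.0, -1.0]]
ft_force: [0.1, 0.2, 0.2]
grip_width: 0.004
gripper_force: 0.0
```

>>> apply_moves:
  steps: [0, 0, 0.1, 0, 0, 0, 0, 0, 0.2, 0, 0, 0, 0, 0, 0.2, 0, 0, 0]

```text
t: 11.8
ee_pos: [559.8, 27.6, 234.7]
tool_rot: [[-0.926, 0.378, 0.0], [0.378, 0.926, -0.0], [-0.0, 0.0, -1.0]]
ft_force: [-0.1, 0.6, 2.2]
grip_width: 0.0
gripper_force: 0.9
```

>>> apply_moves:
  steps: [0, 0, 0.1, 0, 0, 0, 0, 0, 0.2, 0, 0, 0, 0, 0, 0.2, 0, 0, 0]

```text
t: 12.1
ee_pos: [559.8, 27.6, 232.7]
tool_rot: [[-0.926, 0.378, 0.0], [0.378, 0.926, 0.0], [-0.0, 0.0, -1.0]]
ft_force: [0.8, -0.1, 2.4]
grip_width: 0.005
gripper_force: 1.5
```

>>> apply_moves:
  steps: [0, 0, 0.1, 0, 0, 0, 0, 0, 0.2, 0, 0, 0, 0, 0, 0.2, 0, 0, 0]

```text
t: 12.4
ee_pos: [559.8, 27.6, 230.7]
tool_rot: [[-0.926, 0.378, 0.0], [0.378, 0.926, 0.0], [-0.0, 0.0, -1.0]]
ft_force: [-0.7, -0.2, 4.6]
grip_width: -0.004
gripper_force: 2.0
```

>>> apply_moves:
  steps: [0, 0, 0.1, 0, 0, 0, 0, 0, 0.1, 0, 0, 0]

```text
t: 12.6
ee_pos: [559.8, 27.6, 229.7]
tool_rot: [[-0.926, 0.378, 0.0], [0.378, 0.926, 0.0], [-0.0, 0.0, -1.0]]
ft_force: [-1.3, -0.5, 4.6]
grip_width: -0.003
gripper_force: 2.3
```

>>> apply_moves:
  steps: [0, 0, 0.1, 0, 0, 0, 0, 0, 0.1, 0, 0, 0]

```text
t: 12.8
ee_pos: [559.8, 27.6, 229.4]
tool_rot: [[-0.926, 0.378, 0.0], [0.378, 0.926, 0.0], [-0.0, 0.0, -1.0]]
ft_force: [-3.1, -0.3, 10.9]
grip_width: -0.0
gripper_force: 5.7
```

>>> apply_moves:
  steps: [0, 0, 0.1, 0, 0, 0, 0, 0, 0.1, 0, 0, 0]

```text
t: 13.0
ee_pos: [559.9, 27.6, 229.2]
tool_rot: [[-0.926, 0.378, 0.0], [0.378, 0.926, 0.001], [0.0, 0.001, -1.0]]
ft_force: [-5.3, -0.2, 21.2]
grip_width: -0.002
gripper_force: 10.3
```

The force climbs steeply at the bottom stop, so the button is fully down. Lifting off.

>>> apply_moves:
  steps: [0, 0, -0.3, 0, 0, 0, 0, 0, -0.8, 0, 0, 0, 0, 0, -2, 0, 0, 0, 0, 0, -6, 0, 0, 0, 0, 0, -10, 0, 0, 0, 0, 0, -14, 0, 0, 0, 0, 0, -18, 0, 0, 0, 0, 0, -18, 0, 0, 0]

```text
t: 13.8
ee_pos: [561.3, 27.3, 413.6]
tool_rot: [[-0.926, 0.379, 0.01], [0.379, 0.926, 0.002], [-0.008, 0.005, -1.0]]
ft_force: [-0.2, -0.2, 0.2]
grip_width: -0.0
gripper_force: 0.0
```

>>> apply_moves:
  steps: [8, -4, 0, 0, 0, 0, 8, -4, 0, 0, 0, 0, 8, -4, 0, 0, 0, 0, 8, -4, 0, 0, 0, 0, 8, -4, 0, 0, 0, 0]

```text
t: 14.3
ee_pos: [471.3, 21.1, 407.9]
tool_rot: [[-0.926, 0.378, 0.001], [0.378, 0.926, 0.0], [-0.001, 0.0, -1.0]]
ft_force: [0.7, -0.3, -0.3]
grip_width: 0.0
gripper_force: 0.0
```

```bash
python3 - <<'E'
from h import *
rep(); lever('scene'); im=lever(); im,d,P=cloud('scene')
V,U=np.mgrid[0:420,0:560]
w=(np.hypot(P[...,0]-559.7,P[...,1]-27)<9)&(P[...,2]>50)&(P[...,2]<80)&(im.max(-1)>75); print('button z',w.sum(),np.median(P[w][:,2]))
cv2.imwrite('pics/s6.png',cv2.resize(im[110:320,180:460,::-1],(800,600),interpolation=cv2.INTER_CUBIC))
E
```

```text
t 14.3 p [471.3  21.1 407.9] along 251.1 across -179.3 tip z 234.9 F [ 0.7 -0.3 -0.3] grip 0.0
scene n 62 front along 80/90/97% [56.4 57.9 60.4 62.5]
side n 79 front along 80/90/97% [55.3 56.8 57.1 58. ]
button z 19 60.08767339402152
```

View pics/s6.png

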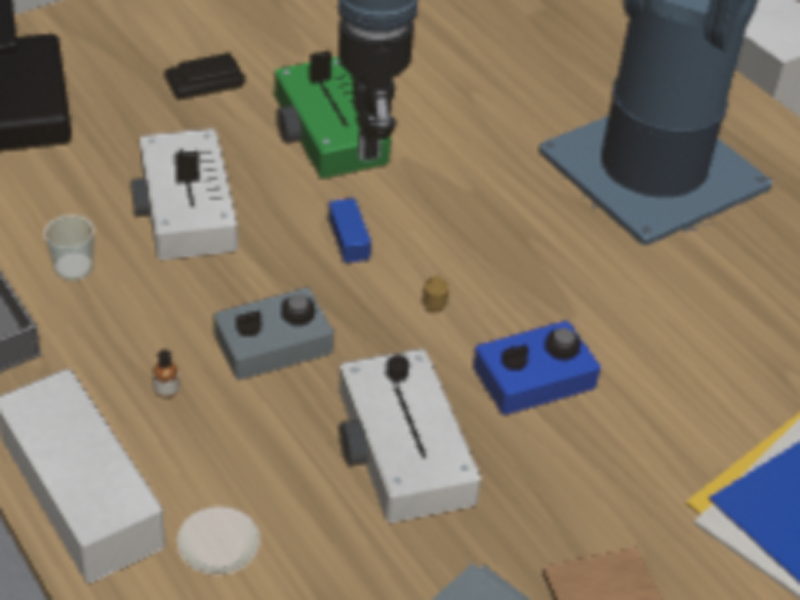

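The lever (187,165) sits at the third click and the button (298,303) is up again. Nothing else has moved, and the arm is clear.

```bash
python3 -c "from cell import finish_job; print(finish_job())"
```

```text
the job is handed in; nothing more can be done
None
```

I pushed the filter lever to the third click (about 54 mm) without going past it, pressed the lamp button fully down and let it come back up, left everything else in place, and handed the job in.

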